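# Load the shaft stand: seat the shaft, tip it upright, bolt it

## Robot

A 6-joint arm with a two-finger parallel gripper is mounted at the origin on a cart in front of the work surface, level with it; the furniture and walls round the work are solid. World frame = base frame: x ahead of the robot, y to its left, z up, the work surface at z = 0. Lengths are in mm, angles in rad, forces in N, time in s.
With the tool pointing down it reaches from about 325 to 875 mm from the base axis. Payload 4.4 kg.
Tool frame: the origin (TCP) lies midway between the tips of the shut fingers; the grasp point (between the pads) lies 19 mm behind it; z points along the fingers, y is the line along which they close (so a half turn about z gives the same grasp; the last joint's range is limited). The gripper opens to 85 mm and grips with 20 to 120 N. Pads are 22 mm wide; open, the fingers measure 114 mm over their backs; the gripper's body (76 mm by 85 mm) begins 54 mm behind the grasp point. The pads swing forward as they close: fully open they stand 13 mm farther back than shut.
Start: joints at [-1.433, 0.207, 1.542, -0, 1.393, -0.15], TCP at [163.197, -551.356, 231.282] pointing down, gripper open.
Joint ranges: [-2.73, 2.73], [-0.86, 2.22], [0.23, 2.46], [-1.11, 4.25], [0.08, 2.63], [-2.82, 2.82]. Speed limits (rad/s): [2.79, 2.79, 3.14, 3.14, 3.14, 3.14].

## Interface

Orientations are given as a unit quaternion [x, y, z, w].
In Python, from bench import manip gives the robot as it stands.
- The arm moves only by the tool steer_hand, called after "Request:" as name(argument=value, ...), one argument or row to a line, values as JSON. Schema: {"type":"object","properties":{"deltas":{"type":"array","items":{"type":"number"},"minItems":7,"maxItems":70},"squeeze":{"type":"number"},"only":{"type":"string"},"quiet":{"type":"boolean"},"lines":{"type":"string"}},"required":["deltas"],"additionalProperties":false}. deltas is one flat list of numbers that holds 1 to 10 rows one after another, with no inner brackets; each row has 7 numbers: the finger opening in mm, then dx, dy, dz in mm, then a rotation vector rx, ry, rz in rad; each row shifts and turns the commanded pose from where the row before left it, along the tool's axes as they then stand; what a row does not reach is not made up. A row lasts 1/12 s, in which the tool goes at most 41.7 mm and 0.125 rad, less where a joint would pass 70% of its speed; a pose out of reach is approached as far as the arm can. The fingers move at their own pace and stop on an object; squeeze is the grip in N (left out, the last holds). Time passes only in rows, so rows that do not move let the fingers close. The tool returns the time, the measured TCP pose, the force, the opening and the grip force at its end. only (a regular expression) keeps the lines of the reply that match it, lines (a string "A,B") keeps lines A to B, and quiet returns only ok. Input that does not fit is refused with a message, and nothing moves.
- manip.get_obs(): the state, without advancing time (a new reading comes with each control period).
- manip.get_image(name): name is "scene" or "top" or "wrist"; returns a dict with "pixels" (400x640x3 uint8, red, green, blue), "depth" (400x640 float32, mm along the optical axis (not along the pixel's ray), 0 where there is no reading), "fx", "fy", "cx", "cy" (pixels), "pose" (4x4, takes a point from camera to world coordinates); the wrist camera has in their place "tool_from_camera" (4x4, takes a point from camera to tool coordinates, whose origin is the TCP and whose axes are the flange's). Camera axes: x right, y down, z forward; pixel columns grow to the right and rows downward; lengths in mm; the calibration is good to about 2 mm. A picture is of the moment at which its call begins: read the wrist's pose just before it.
- manip.hand_in(): hands the job in; it is judged then, once.
The state is a dict: "time_s": time; "q": joint angles; "qvel": joint speeds; "effort": joint torques, N m; "tool_pos": TCP position; "orientation": TCP orientation; "force": force on the tool from outside, world axes, zero at the start; "wrist_torque": the same for the moment, N m; "width": finger opening in mm; "grip_force": force on a finger pad.
Only numpy, scipy, OpenCV 4.12 (cv2) and the standard library are available. Lean on these libraries where they do the work, as an engineer would, in place of code of your own. Each camera call takes 0.05 s, during which the arm holds its last target. There are 200 camera calls.

## Task

Push the steel shaft along its trough until it is fully home in the cup, with the trough still lying flat. Then tip the cradle fully upright with its hand lever so that the shaft stands in the cup, and slide the bolt fully home into its keeper behind the cradle. Leave the other things on the bench where they are.

Things in the scene. Friction and masses are not known exactly. Their poses are not given: they have to be found in the camera images.
- stand: Fixed grey stand, two upright plates (x -37..-29 and 29..37, y -47..13, top z 110 mm). Origin under its 10 mm base, below the hinge. Stand axes: x = hinge axis and way the bolt slides home (roughly away from the robot), y = from trough to cup (roughly to the robot's left), z up. Hinge axis at z = 60 mm. Yaw varies -0.12..0.3 rad. Base: x -130..50, y -135..55 mm.
- cradle (a joint): Swing of the cradle (cup, V trough and hand lever in one piece) on its hinge, rad: 0 = trough lying flat, pi/2 = fully upright against its stop, trough pointing up, cup below. Stiff hinge: stays where it is left, loaded or not; about 0.8 N m turns it up (6 to 8 N at the lever knob, along its arc).
- bolt (a joint): Slide of the barrel bolt along stand +x, m: 0 = drawn back, 0.065 = fully home in its keeper (ring on the far upright plate). Starts at 0 to 0.006. Friction 2 N, stays where it is left. It passes close behind the upright cradle's back; shot early, it bars the cradle's way.
- shaft: Loose plain round steel shaft, 22 mm diameter, 160 mm long, 0.2 to 0.33 kg, chamfered ends, lying in the V trough along the stand's y with its axis 60 mm above the bench. Origin at its middle, its own +y along its axis towards the foot.
- shaft_foot (a point): Centre of the shaft's foot end face (the end towards the cup). It starts 2 to 20 mm outside the cup's mouth.
- shaft_end (a point): Centre of the shaft's other end face, the one to push on; it overhangs the end of the trough, and still does so by 15 mm when the shaft is home.
- cup_floor (a point): Centre of the inner floor of the dark steel cup (bore 25 mm, flared mouth, 35 mm deep, 43 mm outside). Lying flat: on the shaft's axis, 15 mm along stand +y from the hinge axis, mouth facing stand -y. The shaft's foot rests here when home. Moves with the cradle.
- cup_mouth (a point): Centre of the cup's mouth, 35 mm from its floor. The aluminium V trough runs on from here 110 mm, its edges level with the shaft's axis, 40 mm wide overall.
- lever_knob (a point): Centre of the bright steel 28 mm ball on the hand lever (10 mm rod), at stand x = +65 mm (far side). Moves on a 140 mm circle about the hinge axis: trough flat, it stands up leaning 20 degrees to stand -y (y -48, z 192 mm); cradle upright, it lies over to +y, 20 degrees above level (y 132, z 108 mm). Pushed to stand +y, then down, it tips the cradle up.
- bolt_knob (a point): Centre of the bolt's upright steel finger knob, 17 mm diameter, 150 to 170 mm above the bench, on an 11 mm stem above the bolt bar; the track's rails below reach 124 mm. At stand y = -33.5 mm; x = -110 mm drawn back, -45 mm fully home. Push it towards stand +x.
- gear_a: Bystander: grey steel gear lying flat, 65 mm diameter, 24 mm high; origin under its centre.
- bearing_a: Bystander: ball bearing lying flat, 62 mm diameter, 16 mm high; origin under its centre.
- torch: Bystander: black pocket torch lying, 111 mm long, 27 mm thick; origin under its centre.
- parts_dish: Bystander: round steel dish, 132 mm diameter, 26 mm high; origin under its centre.
- oil_can: Bystander: red oil can with thin spout, 187 mm high; origin under its centre.

How it is judged (in metres and radians):
On the way, in this order (a step that is already met when the one before it is completed fails the run):
1. the shaft is fully home in the cup (foot within 7 mm of the cup's floor) with the trough still lying flat (under 0.15 rad) (distance between shaft_foot and cup_floor below 0.007 m and value of joint cradle below 0.15 rad), for 0.2 s.
2. the cradle is fully upright (over 1.51 rad) with the shaft standing in the cup, the bolt not yet shot (distance between shaft_foot and cup_floor below 0.007 m and value of joint cradle above 1.51 rad and angle between the y axis of shaft and the z axis of stand, either way round below 0.13 rad and value of joint bolt below 0.03 m), for 0.2 s.
3. the bolt is fully home in its keeper (over 60 of 65 mm) (value of joint bolt above 0.06 m), for 0.2 s.
At the end, for the whole second after the job is handed in: The shaft stands at rest in the cup, its foot within 7 mm of the cup's floor and its axis within 0.13 rad of vertical; the cradle is upright (over 1.51 rad), the bolt is home (over 60 of 65 mm), and no bystander has moved 30 mm or more (distance between shaft_foot and cup_floor below 0.007 m and value of joint cradle above 1.51 rad and angle between the y axis of shaft and the z axis of stand, either way round below 0.13 rad and value of joint bolt above 0.06 m and linear speed of shaft below 0.02 m/s and distance of each of gear_a, bearing_a, torch, parts_dish, oil_can from where it was at the start of the episode below 0.03 m); the robot touches nothing.
It fails at once if a bystander is moved by more than 30 mm (distance of any of gear_a, bearing_a, torch, parts_dish, oil_can from where it was at the start of the episode above 0.03 m).
It also fails if it takes over 64 s, if anything falls off the work surface, if the arm or the gripper's body presses on something with over 40 N, if the wrist force passes 120 N, or if a joint passes its speed limit or range.

## Working session

There is one attempt and no reset: what is moved stays moved. The work goes in short steps, Python scripts to look and compute and a tool call to move; the robot and the scene stay as the last step left them, time stands still between calls to the robot, and variables do not carry over. Pictures are saved under pics/ and viewed, at most 10 in all, crops included, and the job is handed in when it is done.

```bash
ls; mkdir -p pics
```

Run:
```python
from bench import manip
import cv2,numpy as np
o=manip.get_obs();print(o)
for n in("scene","top"):
    d=manip.get_image(n);np.savez(f"/tmp/{n}.npz",**d)
    cv2.imwrite(f"pics/{n}0.png",d["pixels"][:,:,::-1]);print(n,d["fx"],d["cx"],d["cy"],d["pose"].round(3).tolist())
```

```text
bench.py
pics
{'time_s': 0.0, 'q': array([-1.43350205e+00,  2.07438765e-01,  1.54302007e+00,  1.16483065e-05,
        1.39348072e+00, -1.50516549e-01]), 'qvel': array([-7.97142851e-04, -1.31387139e-03, -7.49106993e-04,  7.29493556e-04,
       -2.12183252e-05, -2.01479910e-03]), 'effort': array([ 6.85294322e-05, -3.83034432e+01, -2.91597319e+01, -1.96563474e-04,
        1.02546604e-02, -2.56688895e-05]), 'tool_pos': array([ 163.09121722, -550.57028793,  230.08375426]), 'orientation': array([ 9.89662940e-01,  1.43408119e-01,  1.34892640e-05, -1.17338347e-03]), 'force': array([-0.19730764, -0.13721399,  0.29147054]), 'wrist_torque': array([-0.03580925, -0.04497429,  0.00549282]), 'grip_force': 0.0, 'width': 85.39365734154437}
scene 443.31689977753365 312.9552323122164 202.04019850960748 [[-0.84, -0.403, 0.365, 55.498], [-0.543, 0.623, -0.562, 908.79], [-0.001, -0.67, -0.742, 1192.986], [0.0, 0.0, 0.0, 1.0]]
top 419.5080763284472 320.58764000485513 195.95459531434406 [[0.011, -0.991, 0.132, 386.973], [-1.0, -0.009, 0.019, 82.353], [-0.018, -0.132, -0.991, 1441.657], [0.0, 0.0, 0.0, 1.0]]
```

View pics/scene0.png

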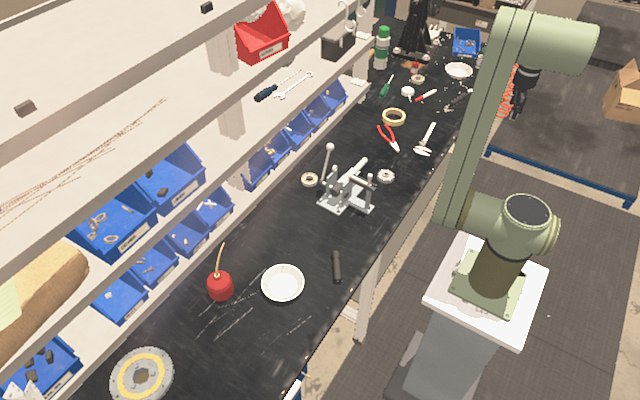

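View pics/top0.png

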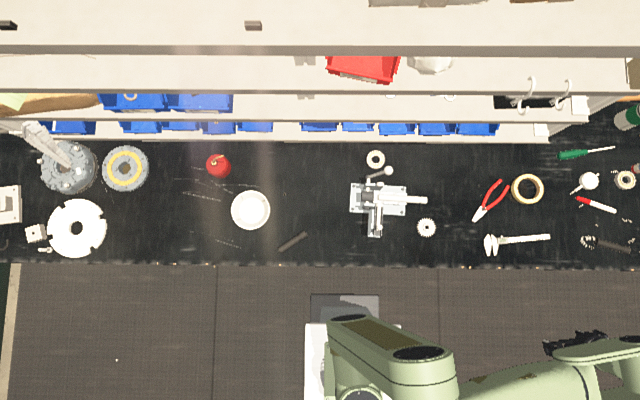

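The top view shows the stand around (380,205), the shaft end at (427,200), the lever knob at (388,171), the bolt track around (375,225), the gear at (427,228) and the bearing at (375,159). I'll zoom in and measure.

Create h.py:
```python
import numpy as np,cv2
def cloud(d):
    z=d["depth"];v,u=np.mgrid[:400,:640]
    p=np.stack([(u-d["cx"])/d["fx"]*z,(v-d["cy"])/d["fy"]*z,z,np.ones_like(z)],-1)
    w=p@np.array(d["pose"]).T; w[z==0]=np.nan
    return w[...,:3]
```

Run:
```python
from h import *
d=dict(np.load("/tmp/top.npz"));w=cloud(d)
cv2.imwrite("pics/top_crop.png",cv2.resize(d["pixels"][140:250,335:450,::-1],None,fx=5,fy=5,interpolation=cv2.INTER_CUBIC))
s=dict(np.load("/tmp/scene.npz"));ws=cloud(s)
cv2.imwrite("pics/scene_crop.png",cv2.resize(s["pixels"][130:225,295:405,::-1],None,fx=6,fy=6,interpolation=cv2.INTER_CUBIC))
for u,v in[(388,171),(390,170),(427,200),(425,200),(415,200),(375,235),(375,227),(375,159),(427,228),(360,190)]:print("top",u,v,w[v,u].round(0))
for u,v in[(330,146),(331,145),(365,162),(360,167)]:print("scene",u,v,ws[v,u].round(0))
# shelf geometry near
m=(w[...,1]>-300)&(w[...,1]<250)&(w[...,2]>60)
for lo in range(60,900,80):
    k=m&(w[...,2]>lo)&(w[...,2]<lo+80)&(w[...,0]>600)
    if k.any():print(lo,k.sum(),np.nanmin(w[k][:,0]).round())
```

```text
top 388 171 [629. -94. 205.]
top 390 170 [ 632. -100.  205.]
top 427 200 [ 569. -257.   -3.]
top 425 200 [ 560. -235.   65.]
top 415 200 [ 560. -202.   66.]
top 375 235 [446. -76.  10.]
top 375 227 [467. -64. 116.]
top 375 159 [710. -78.   9.]
top 427 228 [ 472. -253.    5.]
top 360 190 [600. -25.  12.]
scene 330 146 [631. -85. 206.]
scene 331 145 [633. -95. 203.]
scene 365 162 [ 557. -222.   63.]
scene 360 167 [ 559. -188.   63.]
60 2952 600.0
140 615 622.0
220 74 750.0
300 5515 746.0
460 1680 747.0
540 7305 745.0
620 363 758.0
700 17403 745.0
```

View pics/top_crop.png

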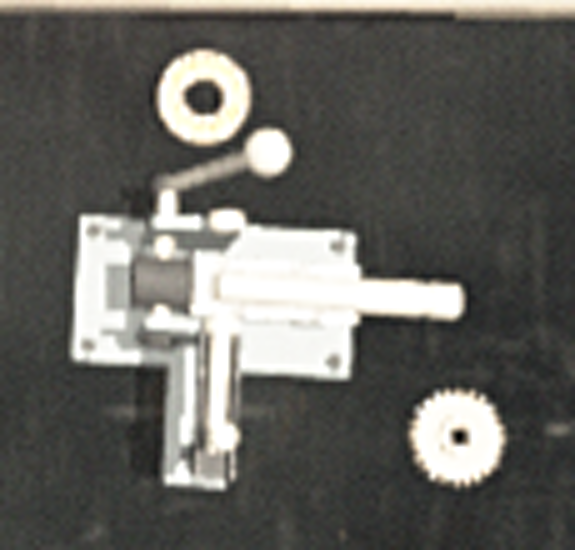

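View pics/scene_crop.png

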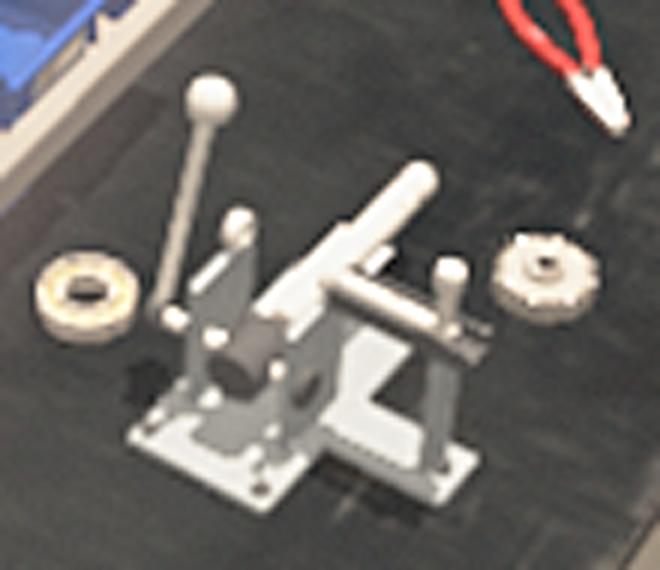

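The crops show the bolt knob at top px (379,227), the shaft end at (427,200) and the lever knob at (389,170). Next I fit the geometry from both clouds.

Run:
```python
from h import *
P={}
for n in("top","scene"):
    d=dict(np.load(f"/tmp/{n}.npz"));w=cloud(d).reshape(-1,3);w=w[np.isfinite(w).all(1)];P[n]=w
    sh=w[(w[:,2]>58)&(w[:,2]<76)&(w[:,1]<-165)&(w[:,1]>-260)&(w[:,0]>530)&(w[:,0]<600)]
    c=sh.mean(0);vx,vy,x0,y0=cv2.fitLine(sh[:,:2].astype(np.float32),cv2.DIST_HUBER,0,.01,.01).ravel()
    print(n,"shaft",len(sh),c.round(1),"yaw",np.arctan2(-vx/vy,1).round(3),"x at y=-200",(x0+vx/vy*(-200-y0)).round(1),"ymin",sh[:,1].min().round(1),np.sort(sh[:,1])[:8].round(0),"zmax",sh[:,2].max())
    k=w[(w[:,2]>180)&(w[:,2]<215)&(w[:,0]>590)&(w[:,0]<680)&(w[:,1]>-140)&(w[:,1]<-40)]
    from scipy.optimize import least_squares
    r=least_squares(lambda c:np.linalg.norm(k-c,axis=1)-14,k.mean(0)-[0,0,8],loss="soft_l1");print(n,"knob",len(k),r.x.round(1),k.mean(0).round(1))
    b=w[(w[:,2]>140)&(w[:,2]<180)&(w[:,0]>420)&(w[:,0]<560)&(w[:,1]>-160)&(w[:,1]<-20)]
    print(n,"bolt",len(b),b.mean(0).round(1),b.round(0)[:10].tolist())
    for nm,(cx,cy,r,h) in dict(bear=(708,-78,45,26),gear=(470,-250,50,34)).items():
        g=w[(np.hypot(w[:,0]-cx,w[:,1]-cy)<r)&(w[:,2]>h*.4)&(w[:,2]<h+10)];print(nm,len(g),g.mean(0).round(0),np.ptp(g,0).round(0))
    for lo,hi in((90,130),(100,120)):
        q=w[(w[:,2]>lo)&(w[:,2]<hi)&(w[:,0]>420)&(w[:,0]<520)&(w[:,1]>-130)&(w[:,1]<0)];print("track",len(q),q.mean(0).round(1),q.min(0).round(0),q.max(0).round(0))
```

```text
top shaft 148 [ 564.2 -200.2   68.2] yaw -0.102 x at y=-200 563.5 ymin -238.3 [-238. -238. -238. -237. -237. -236. -235. -235.] zmax 75.72889777798946
top knob 68 [635.6 -95.5 192.8] [633.7 -94.5 201.4]
top bolt 26 [465.1 -70.4 169.9] [[473.0, -68.0, 164.0], [473.0, -70.0, 170.0], [473.0, -73.0, 169.0], [470.0, -65.0, 168.0], [469.0, -67.0, 175.0], [470.0, -71.0, 168.0], [470.0, -74.0, 168.0], [470.0, -76.0, 173.0], [467.0, -64.0, 170.0], [467.0, -67.0, 169.0]]
bear 183 [710. -78.  16.] [61. 59. 14.]
gear 231 [ 475. -246.   20.] [61. 63. 17.]
track 192 [482.2 -71.4 121.6] [442. -86. 107.] [520. -57. 130.]
track 65 [470.5 -70.6 114.7] [442. -83. 107.] [518. -58. 119.]
scene shaft 81 [ 563.  -198.5   68.5] yaw -0.032 x at y=-200 561.2 ymin -237.1 [-237. -232. -231. -230. -228. -227. -227. -227.] zmax 75.75001970429685
scene knob 55 [638.  -92.3 192.8] [634.8 -86.5 197.7]
scene bolt 36 [466.6 -64.7 160.5] [[474.0, -70.0, 170.0], [469.0, -68.0, 174.0], [468.0, -73.0, 170.0], [476.0, -69.0, 164.0], [470.0, -63.0, 173.0], [468.0, -67.0, 171.0], [463.0, -64.0, 176.0], [462.0, -68.0, 173.0], [473.0, -61.0, 168.0], [470.0, -64.0, 167.0]]
bear 131 [712. -73.  16.] [59. 64. 15.]
gear 155 [ 477. -240.   20.] [61. 63. 17.]
track 188 [478.9 -65.3 119.6] [444. -84.  90.] [518. -52. 130.]
track 68 [471.  -63.4 114. ] [444. -84. 100.] [518. -52. 119.]
```

Add to h.py:
```python
from scipy.spatial.transform import Rotation as R
O=np.array([573.5,-42.5]);YAW=-0.06
def S(x,y,z):  # stand -> world
    c,s=np.cos(YAW),np.sin(YAW);return np.array([O[0]+c*x-s*y,O[1]+s*x+c*y,z])
def to(p,o=None):
    from bench import manip
    o=manip.get_obs();r=R.from_quat(o["orientation"]);T=r.as_matrix()
    print("target",np.round(p,1),"tool d",(T.T@(p-o["tool_pos"])).round(1),"toolx yaw",np.arctan2(T[1,0],T[0,0]).round(3),"tilt",T[:2,2].round(3),"F",o["force"].round(1),"stand",np.array([[np.cos(YAW),np.sin(YAW)],[-np.sin(YAW),np.cos(YAW)]])@(o["tool_pos"][:2]-O))
```

```text
(no output)
```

Request:
steer_hand(
  deltas=[0, 0, 0, 0, 0, 0, 0.116, 0, 0, 0, 0, 0, 0, 0.116, 0, 0, 0, 0, 0, 0, 0.116],
)

```text
time_s: 0.35
tool_pos: [163.1, -550.9, 230.5]
orientation: [0.999, -0.033, -0.0, -0.001]
force: [-0.3, 0.2, -0.1]
width: 51.7
grip_force: 0.0
```

```bash
python3 -c "
from h import *
to(S(-1,-228,150))"
```

```text
target [ 558.8 -270.   150. ] tool d [ 376.3 -306.2   80.9] toolx yaw -0.066 tilt [-0.     0.001] F [-0.3  0.2 -0.1] stand [-379.14669926 -532.07470008]
```

Request:
steer_hand(
  deltas=[0, 27, -22, 0, 0, 0, 0, 0, 27, -22, 0, 0, 0, 0, 0, 27, -22, 0, 0, 0, 0, 0, 27, -22, 0, 0, 0, 0, 0, 27, -22, 0, 0, 0, 0, 0, 27, -22, 0, 0, 0, 0, 0, 27, -22, 0, 0, 0, 0, 0, 27, -22, 0, 0, 0, 0, 0, 27, -22, 0, 0, 0, 0, 0, 27, -22, 0, 0, 0, 0],
)

```text
time_s: 1.18
tool_pos: [446.9, -346.4, 230.7]
orientation: [1.0, -0.03, -0.0, -0.0]
force: [-0.3, -0.0, -0.7]
width: -0.0
grip_force: 0.0
```

Request:
steer_hand(
  deltas=[0, 27, -22, 15, 0, 0, 0, 0, 27, -22, 15, 0, 0, 0, 0, 27, -22, 15, 0, 0, 0, 0, 25, -20, 15, 0, 0, 0, 0, 0, 0, 20, 0, 0, 0, 0, 0, 0, 0, 0, 0, 0],
)

```text
time_s: 1.68
tool_pos: [555.1, -265.0, 145.8]
orientation: [1.0, -0.028, -0.004, -0.003]
force: [-1.2, 0.3, -0.6]
width: -0.1
grip_force: 0.0
```

```bash
python3 -c "
from h import *
to(S(-1,-228,46))"
```

```text
target [ 558.8 -270.    46. ] tool d [ 4.9  5.3 99.8] toolx yaw -0.057 tilt [-0.008  0.005] F [-1.2  0.3 -0.6] stand [  -5.01836971 -223.18430908]
```

Request:
steer_hand(
  deltas=[0, 2, 5, 25, 0, 0, 0, 0, 0, 0, 25, 0, 0, 0, 0, 0, 0, 25, 0, 0, 0, 0, 0, 0, 25, 0, 0, 0, 0, 0, 0, 0, 0, 0, 0, 0, 0, 0, 0, 0, 0, 0],
)

```text
time_s: 2.18
tool_pos: [556.8, -273.5, 50.2]
orientation: [1.0, -0.031, -0.002, -0.001]
force: [0.4, 0.1, 0.8]
width: 0.2
grip_force: 0.0
```

Run:
```python
from h import *
from bench import manip
to(S(-1,-145-14.5,46))
d=manip.get_image("top");cv2.imwrite("pics/t1.png",cv2.resize(d["pixels"][140:250,335:450,::-1],None,fx=5,fy=5,interpolation=cv2.INTER_CUBIC))
```

```text
target [ 562.9 -201.7   46. ] tool d [  1.8 -72.1   4.3] toolx yaw -0.061 tilt [-0.004  0.002] F [0.4 0.1 0.8] stand [  -2.8491198  -231.57376165]
```

View pics/t1.png

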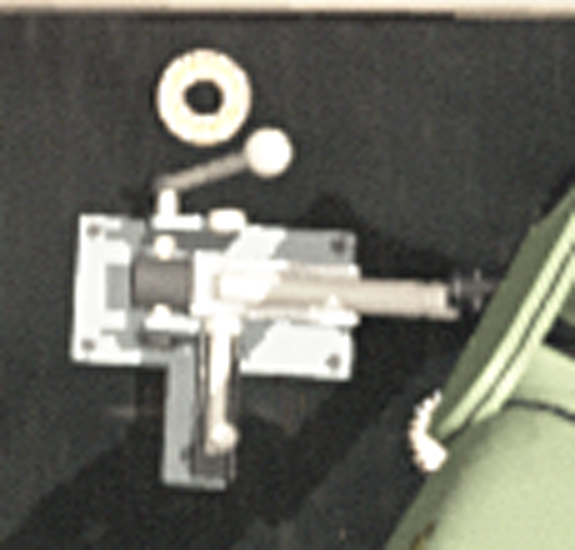

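The finger stands just behind the shaft end (crop 450,298), in line apart from parallax. Pushing now.

Request:
steer_hand(
  deltas=[0, 2, -8, 2, 0, 0, 0, 0, 0, -8, 0, 0, 0, 0, 0, 0, -8, 0, 0, 0, 0, 0, 0, -8, 0, 0, 0, 0, 0, 0, -8, 0, 0, 0, 0, 0, 0, -8, 0, 0, 0, 0, 0, 0, -5, 0, 0, 0, 0, 0, 0, -5, 0, 0, 0, 0],
)

```text
time_s: 2.9
tool_pos: [565.2, -216.6, 50.7]
orientation: [1.0, -0.03, 0.001, 0.002]
force: [-0.3, -6.2, 4.4]
width: -0.2
grip_force: 2.9
```

Request:
steer_hand(
  deltas=[0, 0, -3, 0, 0, 0, 0, 0, 0, -3, 0, 0, 0, 0, 0, 0, 0, 0, 0, 0, 0],
)

```text
time_s: 3.15
tool_pos: [565.4, -210.1, 50.3]
orientation: [1.0, -0.03, 0.001, 0.001]
force: [-0.4, -3.7, 2.6]
width: 0.1
grip_force: 2.0
```

```bash
python3 -c "
from h import *
to(S(-1,-145-14.5,46))"
```

```text
target [ 562.9 -201.7   46. ] tool d [-3.  -8.3  4.3] toolx yaw -0.06 tilt [ 0.002 -0.002] F [-0.4 -3.7  2.6] stand [   2.00498093 -167.75257743]
```

Request:
steer_hand(
  deltas=[0, 0, -3, 0, 0, 0, 0, 0, 0, -3, 0, 0, 0, 0, 0, 0, 0, 0, 0, 0, 0],
)

```text
time_s: 3.4
tool_pos: [565.6, -204.1, 49.9]
orientation: [1.0, -0.03, 0.001, 0.0]
force: [0.1, -4.0, 2.6]
width: 0.1
grip_force: 2.0
```

Request:
steer_hand(
  deltas=[0, 0, -3, 0, 0, 0, 0, 0, 0, 0, 0, 0, 0, 0],
)

```text
time_s: 3.57
tool_pos: [565.5, -200.9, 49.6]
orientation: [1.0, -0.03, 0.001, 0.0]
force: [1.2, -4.2, 2.9]
width: -0.1
grip_force: 1.9
```

Request:
steer_hand(
  deltas=[0, 0, -3, 0, 0, 0, 0, 0, 0, 0, 0, 0, 0, 0],
)

```text
time_s: 3.73
tool_pos: [565.6, -200.2, 49.6]
orientation: [1.0, -0.03, 0.001, 0.002]
force: [0.3, -10.2, 1.5]
width: -0.4
grip_force: 4.8
```

```bash
python3 -c "
from h import *
to(S(-1,-145-14.5,46))"
```

```text
target [ 562.9 -201.7   46. ] tool d [-2.5  1.6  3.7] toolx yaw -0.06 tilt [ 0.001 -0.005] F [  0.3 -10.2   1.5] stand [   1.53410949 -157.85881995]
```

Request:
steer_hand(
  deltas=[0, 0, -3, 0, 0, 0, 0, 0, 0, 0, 0, 0, 0, 0, 0, 0, 0, 0, 0, 0, 0, 0, 0, 0, 0, 0, 0, 0],
)

```text
time_s: 4.07
tool_pos: [565.6, -200.0, 49.8]
orientation: [1.0, -0.03, 0.001, 0.004]
force: [-0.2, -15.7, 0.1]
width: 0.3
grip_force: 8.0
```

Request:
steer_hand(
  deltas=[0, 0, 15, 0, 0, 0, 0, 0, 0, 15, 0, 0, 0, 0, 0, 0, 15, -35, 0, 0, 0, 0, 0, 0, -35, 0, 0, 0, 0, 0, 0, -35, 0, 0, 0, 50, 0, 0, -35, 0, 0, 0, 50, 0, 0, -35, 0, 0, 0.125, 50, 0, 0, -25, 0, 0, 0.125],
)

```text
time_s: 4.73
tool_pos: [562.8, -239.5, 251.7]
orientation: [0.988, -0.157, 0.0, -0.001]
force: [0.5, 0.3, 0.1]
width: 36.0
grip_force: 0.0
```

Run:
```python
from h import *
from bench import manip
d=manip.get_image("scene");w=cloud(d).reshape(-1,3)
to(S(65,-48,240))
sh=w[(w[:,2]>62)&(w[:,2]<76)&(w[:,1]<-165)&(w[:,1]>-260)&(w[:,0]>540)&(w[:,0]<585)];print(np.sort(sh[:,1])[:8].round(0))
```

```text
target [635.5 -94.3 240. ] tool d [  20.3 -161.3   17.6] toolx yaw -0.32 tilt [ 0.009 -0.004] F [ 1.5 -1.4  4.1] stand [   3.6696178  -198.61160833]
[-185. -181. -181. -180. -180. -178. -178. -177.]
```

Request:
steer_hand(
  deltas=[50, 0, 0, 0, 0, 0, -0.122, 50, 0, 0, 0, 0, 0, -0.122, 50, 0, 0, 0, 0, 0, -0.122, 50, 0, 0, 0, 0, 0, -0.122, 50, 0, 0, 0, 0, 0, -0.122, 50, 0, 0, 0, 0, 0, -0.122, 50, 0, 0, 0, 0, 0, -0.122, 50, 0, 0, 0, 0, 0, -0.122, 50, 0, 0, 0, 0, 0, -0.122, 50, 0, 0, 0, 0, 0, -0.122],
)

```text
time_s: 5.62
tool_pos: [561.7, -238.9, 247.3]
orientation: [0.897, 0.442, -0.001, -0.002]
force: [-0.4, 0.1, 0.0]
width: 50.1
grip_force: 0.0
```

Request:
steer_hand(
  deltas=[50, 0, 0, 0, 0, 0, -0.122, 50, 0, 0, 0, 0, 0, -0.122, 50, 0, 0, 0, 0, 0, -0.122, 50, 0, 0, 0, 0, 0, -0.122, 50, 0, 0, 0, 0, 0, -0.122, 50, 0, 0, 0, 0, 0, 0],
)

```text
time_s: 6.12
tool_pos: [561.8, -239.0, 247.4]
orientation: [0.724, 0.69, 0.0, -0.002]
force: [-0.1, 0.2, 1.0]
width: 49.8
grip_force: 0.0
```

```bash
python3 -c "
from h import *
to(S(65,-48,240))"
```

```text
target [635.5 -94.3 240. ] tool d [148.   66.7   7.7] toolx yaw 1.522 tilt [-0.003  0.003] F [-0.1  0.2  1. ] stand [ 9.51822616e-02 -1.96817139e+02]
```

Request:
steer_hand(
  deltas=[50, 25, 11, 0, 0, 0, 0, 50, 25, 11, 0, 0, 0, 0, 50, 25, 11, 0, 0, 0, 0, 50, 25, 11, 0, 0, 0, 0, 50, 25, 11, 0, 0, 0, 0, 50, 23, 12, 0, 0, 0, 0, 50, 0, 0, 0, 0, 0, 0, 50, 0, 0, 0, 0, 0, 0],
)

```text
time_s: 6.78
tool_pos: [636.8, -93.9, 247.9]
orientation: [0.725, 0.689, -0.001, -0.001]
force: [0.1, -0.3, 0.1]
width: 50.2
grip_force: 0.0
```

Run:
```python
from h import *
from bench import manip
to(S(65,-48,173))
o=manip.get_obs();d=manip.get_image("wrist");d["pose"]=np.eye(4)
T=np.eye(4);T[:3,:3]=R.from_quat(o["orientation"]).as_matrix();T[:3,3]=o["tool_pos"];d["pose"]=T@np.array(d["tool_from_camera"])
w=cloud(d).reshape(-1,3)
k=w[(w[:,2]>185)&(w[:,2]<212)&(np.hypot(w[:,0]-636,w[:,1]+94)<35)]
from scipy.optimize import least_squares
r=least_squares(lambda c:np.linalg.norm(k-c,axis=1)-14,[636,-94,192],loss="soft_l1");print(len(k),r.x.round(1),r.cost)
cv2.imwrite("pics/w1.png",d["pixels"][:,:,::-1])
```

```text
target [635.5 -94.3 173. ] tool d [-0.6 -1.1 74.9] toolx yaw 1.52 tilt [-0.003  0.001] F [ 0.1 -0.3  0.1] stand [ 66.26686783 -47.46391424]
1487 [635.2 -92.2 191.2] 134.12936698063598
```

View pics/w1.png

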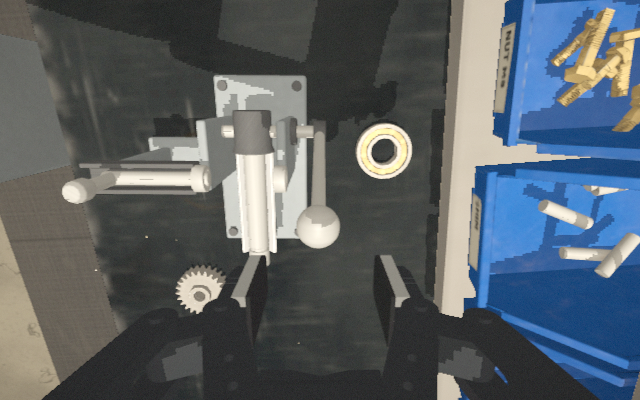

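The wrist view shows the shaft home in the cup and the knob (318,227) centred between the fingers. Descend and grip.

Request:
steer_hand(
  deltas=[50, 1, -1, 25, 0, 0, 0, 50, 0, 0, 25, 0, 0, 0, 50, 0, 0, 27, 0, 0, 0, 50, 0, 0, 0, 0, 0, 0, 20, 0, 0, 0, 0, 0, 0, 20, 0, 0, 0, 0, 0, 0, 20, 0, 0, 0, 0, 0, 0, 20, 0, 0, 0, 0, 0, 0, 20, 0, 0, 0, 0, 0, 0],
  squeeze=40,
)

```text
time_s: 7.58
tool_pos: [635.3, -95.4, 173.5]
orientation: [0.725, 0.689, -0.001, -0.0]
force: [-4.8, -0.4, -1.6]
width: 25.8
grip_force: 39.5
```

```bash
python3 -c "
from h import *
to(S(65,-48,173))"
```

```text
target [635.5 -94.3 173. ] tool d [1.1 0.1 0.5] toolx yaw 1.519 tilt [-0.001 -0.001] F [-4.8 -0.4 -1.6] stand [ 64.87428731 -49.08541675]
```

Request:
steer_hand(
  deltas=[20, 6, 0, -2, 0, 0, 0, 20, 5.7, 0, -1.6, 0, 0, 0, 20, 11.9, 0.1, -2.7, 0, 0, 0, 20, 12.1, 0.1, -1.6, 0, 0, 0, 20, 12.2, 0.1, -0.5, 0, 0, 0, 20, 0, 0, 0, 0, 0, 0],
)

```text
time_s: 8.08
tool_pos: [638.0, -46.2, 182.1]
orientation: [0.725, 0.689, -0.001, -0.0]
force: [-5.7, 0.3, 0.2]
width: 25.7
grip_force: 39.8
```

Run:
```python
from h import *
to(S(65,0,181))
from bench import manip
d=manip.get_image("top");cv2.imwrite("pics/t2.png",cv2.resize(d["pixels"][140:250,335:450,::-1],None,fx=5,fy=5,interpolation=cv2.INTER_CUBIC))
```

```text
target [638.4 -46.4 181. ] tool d [-0.2  0.4  1.1] toolx yaw 1.521 tilt [-0.002 -0.001] F [-5.7  0.3  0.2] stand [64.59696746  0.18488613]
```

View pics/t2.png

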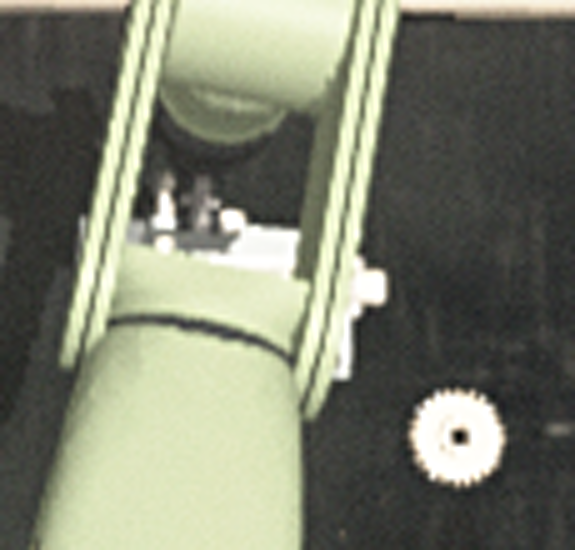

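The arm hides most of the view, but the shaft end has moved in to (375,285) and the grip is holding, so the cradle is turning. Continue along the arc.

Request:
steer_hand(
  deltas=[20, 12.2, 0.1, 0.5, 0, 0, 0, 20, 12.1, 0.1, 1.6, 0, 0, 0, 20, 11.9, 0.1, 2.7, 0, 0, 0, 20, 11.7, 0.1, 3.6, 0, 0, 0, 20, 11.3, 0.1, 4.7, 0, 0, 0, 20, 10.8, 0.1, 5.7, 0, 0, 0],
)

```text
time_s: 8.63
tool_pos: [642.0, 22.7, 165.8]
orientation: [0.725, 0.689, -0.001, 0.0]
force: [-12.4, 0.1, 11.1]
width: 25.0
grip_force: 38.3
```

Request:
steer_hand(
  deltas=[20, 10.3, 0.1, 6.5, 0, 0, 0, 20, 9.7, 0.1, 7.5, 0, 0, 0, 20, 9, 0.1, 8.2, 0, 0, 0, 20, 8.2, 0, 9, 0, 0, 0, 20, 0, 0, 0, 0, 0, 0],
)

```text
time_s: 9.05
tool_pos: [644.9, 61.9, 129.5]
orientation: [0.724, 0.689, -0.0, -0.001]
force: [-0.4, -0.3, -1.6]
width: 20.4
grip_force: 0.0
```

```bash
python3 -c "
from h import *
to(S(65,107.2,131))"
```

```text
target [644.8  60.6 131. ] tool d [-1.3 -0.  -1.5] toolx yaw 1.521 tilt [-0.001  0.001] F [-0.4 -0.3 -1.6] stand [ 65.00083392 108.52036248]
```

The grip slipped off (force 0). Back off upward and look.

Request:
steer_hand(
  deltas=[20, 0, 0, -35, 0, 0, 0, 20, 0, 0, -35, 0, 0, 0, 20, 0, 0, -35, 0, 0, 0, 20, 0, 0, -10, 0, 0, 0, 20, 0, 0, 0, 0, 0, 0],
)

```text
time_s: 9.47
tool_pos: [648.7, 59.7, 251.7]
orientation: [0.725, 0.689, 0.004, 0.004]
force: [0.3, -0.9, 0.6]
width: 20.0
grip_force: 0.0
```

Run:
```python
from h import *
from bench import manip
to(S(65,107,131))
o=manip.get_obs();d=manip.get_image("wrist")
T=np.eye(4);T[:3,:3]=R.from_quat(o["orientation"]).as_matrix();T[:3,3]=o["tool_pos"];d["pose"]=T@np.array(d["tool_from_camera"])
w=cloud(d);np.save("/tmp/w.npy",w)
cv2.imwrite("pics/w2.png",d["pixels"][:,:,::-1])
```

```text
target [644.8  60.4 131. ] tool d [  0.5  -5.3 120.6] toolx yaw 1.519 tilt [ 0.011 -0.001] F [ 0.3 -0.9  0.6] stand [ 68.91586943 106.56328323]
```

View pics/w2.png

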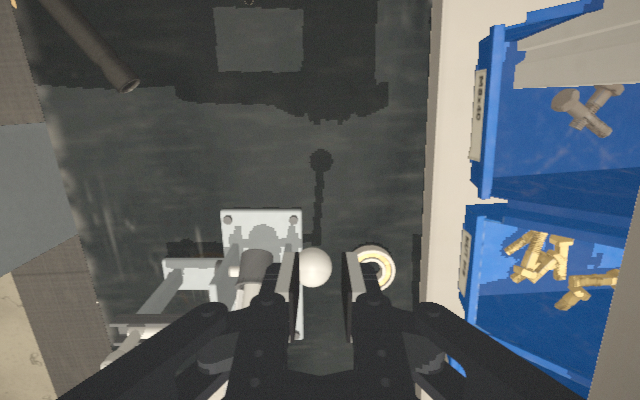

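Run:
```python
from h import *
w=np.load("/tmp/w.npy")[252:284,300:331].reshape(-1,3)
k=w[(w[:,2]>150)&(w[:,2]<215)]
from scipy.optimize import least_squares
r=least_squares(lambda c:np.linalg.norm(k-c,axis=1)-14,k.mean(0)-[0,0,8],loss="soft_l1");p=r.x
print(len(k),p.round(1),r.cost)
s=np.array([[np.cos(YAW),np.sin(YAW)],[-np.sin(YAW),np.cos(YAW)]])@(p[:2]-O);print(s, "psi",np.degrees(np.arctan2(p[2]-60,s[1])),"r",np.hypot(p[2]-60,s[1]))
```

```text
921 [641.7  25.2 181. ] 95.32234071914692
[64.04759015 71.66126778] psi 59.36997523042213 r 140.6522797668729
```

Knob found at stand (64,72,181), ψ≈59°, on its 140 mm circle, so the cradle is partly up. I'll regrip deeper and harder.

Request:
steer_hand(
  deltas=[50, -17, -3, 0, 0, 0, 0, 50, -17, -3, 0, 0, 0, 0, 50, 0, 0, 0, 0, 0, 0, 50, 0, 0, 0, 0, 0, 0, 50, 0, 0, 0, 0, 0, 0],
)

```text
time_s: 9.93
tool_pos: [636.8, 27.0, 243.6]
orientation: [0.725, 0.689, -0.001, -0.001]
force: [0.9, 0.7, 0.3]
width: 50.1
grip_force: 0.0
```

```bash
python3 -c "
from h import *
to(np.array([642.2,25.2,154]))"
```

```text
target [642.2  25.2 154. ] tool d [-1.6  5.8 89.6] toolx yaw 1.519 tilt [-0.003  0.001] F [0.9 0.7 0.3] stand [58.98468113 73.19261041]
```

Request:
steer_hand(
  deltas=[50, -1.6, 5.5, 20, 0, 0, 0, 50, 0, 0, 25, 0, 0, 0, 50, 0, 0, 25, 0, 0, 0, 50, 0, 0, 19, 0, 0, 0, 50, 0, 0, 0, 0, 0, 0, 20, 0, 0, 0, 0, 0, 0, 20, 0, 0, 0, 0, 0, 0, 20, 0, 0, 0, 0, 0, 0, 20, 0, 0, 0, 0, 0, 0, 20, 0, 0, 0, 0, 0, 0],
  squeeze=80,
)

```text
time_s: 10.77
tool_pos: [642.0, 25.5, 157.6]
orientation: [0.725, 0.689, -0.001, -0.001]
force: [-5.9, 1.2, -1.6]
width: 25.0
grip_force: 78.4
```

```bash
python3 -c "
from h import *
to(np.array([642.2,25.2,154]))"
```

```text
target [642.2  25.2 154. ] tool d [-0.3  0.2  3.6] toolx yaw 1.52 tilt [-0.002  0.001] F [-5.9  1.2 -1.6] stand [64.32084276 72.0346905 ]
```

Request:
steer_hand(
  deltas=[20, 4.5, 0, 2.7, 0, 0, 0, 20, 4.5, 0, 3.1, 0, 0, 0, 20, 5, 0.1, 3.6, 0, 0, 0, 20, 4.7, 0, 3.9, 0, 0, 0, 20, 0, 0, 0, 0, 0, 0],
)

```text
time_s: 11.18
tool_pos: [643.1, 43.3, 145.1]
orientation: [0.725, 0.689, -0.001, 0.0]
force: [-7.6, -1.3, 2.7]
width: 25.1
grip_force: 79.6
```

Request:
steer_hand(
  deltas=[20, 4.6, 0, 4, 0, 0, 0, 20, 4.4, 0.1, 4.2, 0, 0, 0, 20, 4.2, 0, 4.4, 0, 0, 0, 20, 4, 0, 4.6, 0, 0, 0, 20, 0, 0, 0, 0, 0, 0],
)

```text
time_s: 11.6
tool_pos: [644.2, 63.9, 129.4]
orientation: [0.724, 0.69, 0.001, -0.002]
force: [-7.0, 6.4, 7.7]
width: 24.8
grip_force: 78.3
```

```bash
python3 -c "
from h import *
to(S(64.3,107.2,126.6))"
```

```text
target [644.1  60.7 126.6] tool d [-3.3  0.1  2.8] toolx yaw 1.523 tilt [-0.001  0.003] F [-7.   6.4  7.7] stand [ 64.18244841 110.4451762 ]
```

Request:
steer_hand(
  deltas=[20, 2, 0, 5, 0, 0, 0, 20, 2.5, 0, 5, 0, 0, 0, 20, 3.2, 0, 5, 0, 0, 0, 20, 3.2, 0, 5, 0, 0, 0, 20, 0, 0, 0, 0, 0, 0],
)

```text
time_s: 12.02
tool_pos: [645.1, 78.4, 109.9]
orientation: [0.724, 0.69, 0.003, -0.004]
force: [-7.8, 17.8, 7.8]
width: 24.1
grip_force: 96.4
```

Run:
```python
from h import *
from bench import manip
to(S(64.3,121.2,106.6))
o=manip.get_obs();d=manip.get_image("wrist")
T=np.eye(4);T[:3,:3]=R.from_quat(o["orientation"]).as_matrix();T[:3,3]=o["tool_pos"];d["pose"]=T@np.array(d["tool_from_camera"])
cv2.imwrite("pics/w3.png",d["pixels"][:,:,::-1])
```

```text
target [645.   74.6 106.6] tool d [-3.9  0.1  3.3] toolx yaw 1.524 tilt [0.   0.01] F [-7.8 17.8  7.8] stand [ 64.18527034 125.016915  ]
```

View pics/w3.png

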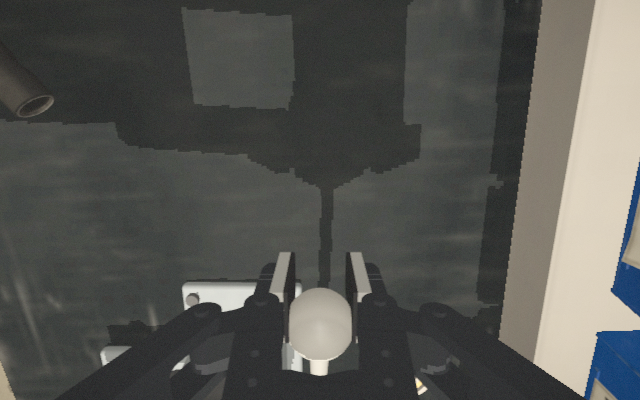

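The knob, at (320,325), sits well back between the fingers. I'll measure it before going on.

Run:
```python
from h import *
from bench import manip
from scipy.optimize import least_squares
o=manip.get_obs();d=manip.get_image("wrist")
T=np.eye(4);T[:3,:3]=R.from_quat(o["orientation"]).as_matrix();T[:3,3]=o["tool_pos"];d["pose"]=T@np.array(d["tool_from_camera"])
w=cloud(d);k=w[295:355,297:345].reshape(-1,3);k=k[np.isfinite(k).all(1)]
m=np.median(k,0);k=k[np.linalg.norm(k-m,axis=1)<20]
r=least_squares(lambda c:np.linalg.norm(k-c,axis=1)-14,m-[0,5,5],loss="soft_l1");p=r.x
s=np.array([[np.cos(YAW),np.sin(YAW)],[-np.sin(YAW),np.cos(YAW)]])@(p[:2]-O)
print(len(k),m,p.round(1),r.cost,s.round(1),"psi",np.degrees(np.arctan2(p[2]-60,s[1])).round(1),"r",np.hypot(p[2]-60,s[1]).round(1),"in tool",(T[:3,:3].T@(p-o["tool_pos"])).round(1),o["force"],o["tool_pos"])
```

```text
2837 [645.56191156  78.2671077  148.98627508] [644.5  70.9 138.8] 328.6056206031094 [ 64.1 117.4] psi 33.9 r 141.4 in tool [ -7.7  -0.3 -28.9] [-8.35909596 17.27486847  8.14366849] [645.13380613  78.83112262 109.96515619]
```

Request:
steer_hand(
  deltas=[50, 0, 0, 0, 0, 0, 0, 50, 0, 0, 0, 0, 0, 0, 50, 0, 0, 0, 0, 0, 0, 50, 0, 0, 0, 0, 0, 0],
)

```text
time_s: 12.45
tool_pos: [646.8, 71.1, 107.4]
orientation: [0.725, 0.689, 0.001, 0.001]
force: [-1.1, -0.7, 0.0]
width: 50.1
grip_force: 0.0
```

```bash
python3 -c "
from h import *
to(S(64.2,117.0,111))"
```

```text
target [644.6  70.4 111. ] tool d [-0.8 -2.1 -3.6] toolx yaw 1.519 tilt [ 0.003 -0.   ] F [-1.1 -0.7  0. ] stand [ 66.3114983  117.81828815]
```

Request:
steer_hand(
  deltas=[20, -1, -2, -2, 0, 0, 0, 20, 0, 0, 0, 0, 0, 0, 20, 0, 0, 0, 0, 0, 0, 20, 0, 0, 0, 0, 0, 0, 20, 0, 0, 0, 0, 0, 0, 20, 2.8, 0, 4.5, 0, 0, 0, 20, 3, 0, 5, 0, 0, 0, 20, 2.8, 0, 5.2, 0, 0, 0, 20, 0, 0, 0, 0, 0, 0],
  squeeze=60,
)

```text
time_s: 13.2
tool_pos: [644.9, 79.6, 92.6]
orientation: [0.725, 0.689, 0.001, 0.001]
force: [4.4, -2.1, -0.3]
width: 25.4
grip_force: 58.8
```

Run:
```python
from h import *
from bench import manip
from scipy.optimize import least_squares
to(S(64.2,124.7,95))
o=manip.get_obs();d=manip.get_image("wrist")
T=np.eye(4);T[:3,:3]=R.from_quat(o["orientation"]).as_matrix();T[:3,3]=o["tool_pos"];d["pose"]=T@np.array(d["tool_from_camera"])
w=cloud(d);k=w[295:355,297:345].reshape(-1,3);k=k[np.isfinite(k).all(1)]
m=np.median(k,0);k=k[np.linalg.norm(k-m,axis=1)<20]
r=least_squares(lambda c:np.linalg.norm(k-c,axis=1)-14,m-[0,5,5],loss="soft_l1");p=r.x
s=np.array([[np.cos(YAW),np.sin(YAW)],[-np.sin(YAW),np.cos(YAW)]])@(p[:2]-O)
print(p.round(1),s.round(1),"psi",np.degrees(np.arctan2(p[2]-60,s[1])).round(1),"in tool",(T[:3,:3].T@(p-o["tool_pos"])).round(1))
```

```text
target [645.1  78.1  95. ] tool d [-1.5  0.2 -2.4] toolx yaw 1.52 tilt [ 0.002 -0.   ] F [ 4.4 -2.1 -0.3] stand [ 63.94852148 126.20700949]
[645.   80.5 122.4] [ 64.  127.1] psi 26.2 in tool [  0.9   0.2 -29.9]
```

Request:
steer_hand(
  deltas=[20, 2.2, 0, 5.2, 0, 0, 0, 20, 2, 0, 5.3, 0, 0, 0, 20, 1.4, 0, 5, 0, 0, 0, 20, 0, 0, 0, 0, 0, 0],
)

```text
time_s: 13.58
tool_pos: [645.2, 84.9, 77.0]
orientation: [0.724, 0.689, 0.001, 0.001]
force: [6.2, -3.8, -0.5]
width: 25.5
grip_force: 59.5
```

Request:
steer_hand(
  deltas=[20, 1, 0, 3, 0, 0, 0, 20, 0.5, 0, 3, 0, 0, 0, 20, 0, 0, 0, 0, 0, 0, 20, 0, 0, 0, 0, 0, 0],
)

```text
time_s: 13.92
tool_pos: [645.5, 84.9, 76.4]
orientation: [0.724, 0.689, -0.0, 0.002]
force: [-6.1, -7.5, 22.3]
width: 25.0
grip_force: 60.8
```

Run:
```python
from h import *
from bench import manip
from scipy.optimize import least_squares
to(S(64.2,131.6,80))
o=manip.get_obs();d=manip.get_image("wrist")
T=np.eye(4);T[:3,:3]=R.from_quat(o["orientation"]).as_matrix();T[:3,3]=o["tool_pos"];d["pose"]=T@np.array(d["tool_from_camera"])
w=cloud(d);k=w[295:355,297:345].reshape(-1,3);k=k[np.isfinite(k).all(1)]
m=np.median(k,0);k=k[np.linalg.norm(k-m,axis=1)<20]
r=least_squares(lambda c:np.linalg.norm(k-c,axis=1)-14,m-[0,5,5],loss="soft_l1");p=r.x
s=np.array([[np.cos(YAW),np.sin(YAW)],[-np.sin(YAW),np.cos(YAW)]])@(p[:2]-O)
print(p.round(1),s.round(1),"psi",np.degrees(np.arctan2(p[2]-60,s[1])).round(1),"in tool",(T[:3,:3].T@(p-o["tool_pos"])).round(1))
```

```text
target [645.5  85.   80. ] tool d [ 0.1 -0.  -3.6] toolx yaw 1.521 tilt [ 0.002 -0.003] F [-6.1 -7.5 22.3] stand [ 64.25080467 131.46950031]
[645.4  87.1 107.2] [ 64.  133.7] psi 19.4 in tool [  2.1  -0.1 -30.8]
```

The cradle is on its stop (ψ≈19.4°, 22 N). Release and rise.

Request:
steer_hand(
  deltas=[50, 0, 0, -3, 0, 0, 0, 50, 0, 0, 0, 0, 0, 0, 50, 0, 0, 0, 0, 0, 0, 50, 0, 0, 0, 0, 0, 0, 50, 0, 0, -35, 0, 0, 0, 50, 0, 0, -35, 0, 0, 0, 50, 0, 0, -35, 0, 0, 0, 50, 0, 0, -40, 0, 0, 0, 0, 0, 0, -40, 0, 0, 0, 0, 0, 0, 0, 0, 0, 0],
)

```text
time_s: 14.8
tool_pos: [648.8, 87.1, 270.0]
orientation: [0.725, 0.689, 0.006, 0.005]
force: [2.9, 0.9, 2.2]
width: 26.8
grip_force: 0.0
```

```bash
python3 -c "
from h import *
to(S(-141,-33.3,142))"
```

```text
target [430.8 -67.3 142. ] tool d [-165.4 -212.   124.4] toolx yaw 1.52 tilt [0.016 0.001] F [2.9 0.9 2.2] stand [ 67.38087036 133.9152123 ]
```

Request:
steer_hand(
  deltas=[0, -20, -26, 0, 0, 0, 0, 0, -20, -26, 0, 0, 0, 0, 0, -20, -26, 0, 0, 0, 0, 0, -20, -26, 0, 0, 0, 0, 0, -20, -26, 0, 0, 0, 0, 0, -20, -26, 0, 0, 0, 0, 0, -20, -26, 0, 0, 0, 0, 0, -22, -26, 0, 0, 0, 0, 0, 0, 0, 0, 0, 0, 0, 0, 0, 0, 0, 0, 0, 0],
)

```text
time_s: 15.63
tool_pos: [427.1, -64.9, 258.9]
orientation: [0.726, 0.688, -0.0, -0.001]
force: [0.3, 0.6, -0.2]
width: -0.1
grip_force: 0.0
```

Run:
```python
from h import *
from bench import manip
from scipy.optimize import least_squares
to(S(-141,-33.3,142))
o=manip.get_obs()
a=manip.get_image("scene");w=cloud(a).reshape(-1,3)
cv2.imwrite("pics/s2.png",cv2.resize(a["pixels"][110:240,280:430,::-1],None,fx=4,fy=4,interpolation=cv2.INTER_CUBIC))
b=w[(w[:,2]>140)&(w[:,2]<180)&(w[:,0]>420)&(w[:,0]<530)&(w[:,1]>-110)&(w[:,1]<-30)];print(len(b),b.mean(0),np.median(b,0))
```

```text
target [430.8 -67.3 142. ] tool d [ -2.4   4.  116.9] toolx yaw 1.517 tilt [-0.001  0.001] F [ 0.3  0.6 -0.2] stand [-144.82216074  -31.09222921]
37 [466.66316148 -64.41789344 160.17127625] [466.4560692  -64.37751721 163.24876748]
```

View pics/s2.png

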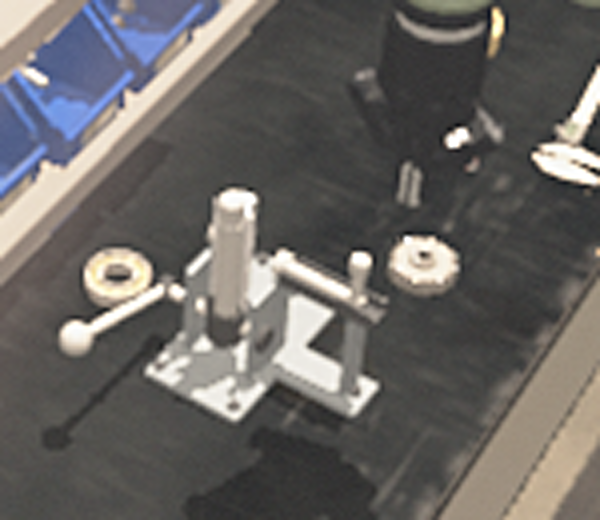

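The picture shows the shaft and cradle upright, the lever knob lying over at (75,337) and the bolt still drawn with its knob at (362,262). Lower and push the bolt.

Request:
steer_hand(
  deltas=[0, -2, 1, 30, 0, 0, 0, 0, 0, 0, 30, 0, 0, 0, 0, 0, 0, 30, 0, 0, 0, 0, 0, 0, 26, 0, 0, 0, 0, 0, 0, 0, 0, 0, 0, 0, 0, 0, 0, 0, 0, 0],
)

```text
time_s: 16.18
tool_pos: [428.6, -65.5, 142.5]
orientation: [0.724, 0.689, -0.001, -0.002]
force: [0.8, -0.8, 0.2]
width: -0.2
grip_force: 0.0
```

Request:
steer_hand(
  deltas=[0, -0.1, 8, 0, 0, 0, 0, 0, 0, 8, 0, 0, 0, 0, 0, 0, 8, 0, 0, 0, 0, 0, 0, 8, 0, 0, 0, 0, 0, 0, 8, 0, 0, 0, 0, 0, 0, 8, 0, 0, 0, 0, 0, 0, 0, 0, 0, 0, 0],
)

```text
time_s: 16.77
tool_pos: [479.5, -69.8, 144.6]
orientation: [0.725, 0.689, 0.001, 0.001]
force: [-1.1, 0.2, -0.7]
width: 0.3
grip_force: 0.0
```

```bash
python3 -c "
from h import *
to(S(-68,-33.3,142))"
```

```text
target [503.6 -71.7 142. ] tool d [-0.7 24.2  2.7] toolx yaw 1.52 tilt [ 0.003 -0.001] F [-1.1  0.2 -0.7] stand [-92.22029442 -32.85985745]
```

Request:
steer_hand(
  deltas=[0, 0, 6, 0, 0, 0, 0, 0, 0, 6, 0, 0, 0, 0, 0, 0, 5, 0, 0, 0, 0, 0, 0, 0, 0, 0, 0, 0],
)

```text
time_s: 17.1
tool_pos: [495.1, -70.4, 144.0]
orientation: [0.725, 0.689, 0.0, 0.0]
force: [-0.7, 0.2, 0.7]
width: -0.1
grip_force: 0.0
```

Request:
steer_hand(
  deltas=[0, 0, 4, 0, 0, 0, 0, 0, 0, 3, 0, 0, 0, 0, 0, 0, 0, 0, 0, 0, 0, 0, 0, 0, 0, 0, 0, 0],
)

```text
time_s: 17.43
tool_pos: [501.5, -70.6, 144.0]
orientation: [0.725, 0.689, 0.0, 0.0]
force: [0.8, 0.2, -0.1]
width: 0.1
grip_force: 0.1
```

```bash
python3 -c "
from h import *
to(S(-68,-33.3,142))"
```

```text
target [503.6 -71.7 142. ] tool d [-0.9  2.1  2. ] toolx yaw 1.52 tilt [ 0.001 -0.   ] F [ 0.8  0.2 -0.1] stand [-70.1480155 -32.3858891]
```

Request:
steer_hand(
  deltas=[0, 0, 3, 0, 0, 0, 0, 0, 0, 3, 0, 0, 0, 0, 0, 0, 0, 0, 0, 0, 0],
)

```text
time_s: 17.68
tool_pos: [504.5, -70.7, 143.8]
orientation: [0.725, 0.689, -0.003, -0.003]
force: [-9.4, 0.2, 6.0]
width: 0.0
grip_force: 4.9
```

Run:
```python
from h import *
from bench import manip
to(S(-68,-33.3,142))
d=manip.get_image("scene");w=cloud(d).reshape(-1,3)
b=w[(w[:,2]>130)&(w[:,2]<180)&(w[:,0]>440)&(w[:,0]<550)&(w[:,1]>-100)&(w[:,1]<-40)]
h,e=np.histogram(b[:,0],bins=range(440,551,10));print(h,e)
```

```text
target [503.6 -71.7 142. ] tool d [-1.  -0.8  1.8] toolx yaw 1.52 tilt [-0.007  0.   ] F [-9.4  0.2  6. ] stand [-67.2176389 -32.290218 ]
[ 1  0  1  0  0 21 21 13 21 17  4] [440 450 460 470 480 490 500 510 520 530 540 550]
```

Request:
steer_hand(
  deltas=[0, 0, 3, 0, 0, 0, 0, 0, 0, 0, 0, 0, 0, 0, 0, 0, 0, 0, 0, 0, 0, 0, 0, 0, 0, 0, 0, 0],
)

```text
time_s: 18.07
tool_pos: [504.6, -70.7, 143.6]
orientation: [0.725, 0.689, -0.005, -0.005]
force: [-17.5, -0.2, 13.2]
width: 0.0
grip_force: 9.0
```

Request:
steer_hand(
  deltas=[0, 0, -15, 0, 0, 0, 0, 0, 0, -15, 0, 0, 0, 0, 0, 0, -15, 0, 0, 0, 0, 0, 0, -15, -25, 0, 0, 0, 0, 0, 0, -35, 0, 0, 0, 0, 0, 0, -35, 0, 0, 0, 0, 0, 0, 0, 0, 0, 0, 0, 0, 0, 0, 0, 0, 0],
)

```text
time_s: 18.73
tool_pos: [452.7, -68.7, 242.3]
orientation: [0.725, 0.689, 0.002, 0.004]
force: [-0.9, -0.6, -0.7]
width: -0.0
grip_force: 0.0
```

Run:
```python
from h import *
from bench import manip
d=manip.get_image("scene");w=cloud(d).reshape(-1,3)
b=w[(w[:,2]>150)&(w[:,2]<180)&(w[:,0]>440)&(w[:,0]<550)&(w[:,1]>-95)&(w[:,1]<-40)]
c=np.cos(YAW);s=np.sin(YAW);q=(b[:,:2]-O)@np.array([[c,-s],[s,c]]);q=q[q[:,0]<-30]
print("bolt knob stand",len(q),np.median(q,0))
t=w[(w[:,2]>195)&(w[:,2]<215)&(np.hypot(w[:,0]-O[0],w[:,1]-O[1])<40)];print("shaft top",len(t),t.mean(0),t[:,2].max())
k=w[(w[:,2]>95)&(w[:,2]<130)&(w[:,1]>60)&(w[:,1]<115)&(w[:,0]>600)&(w[:,0]<690)];print("lever",len(k),k.mean(0))
```

```text
bolt knob stand 30 [-43.80698448 -27.34727728]
shaft top 39 [573.317574   -36.99412049 203.30537209] 210.25146715716983
lever 58 [644.43853859  89.42854982 115.05600935]
```

The bolt knob is at x≈-44 (home), the shaft top is at z≈205 and the lever is down, so I'm handing in.

```bash
python3 -c "
from bench import manip
print(manip.hand_in())"
```

```text
the job is handed in; nothing more can be done
None
```

The job is handed in at about 19 s: camera and force readings show the shaft home and standing upright in the cup, the cradle on its stop and the bolt home in its keeper; nothing else on the bench was touched as far as I could see, and the hand-in gave no verdict.

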